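# Clear the screwdriver off the instrument case and hold its lid open at 50 degrees

## Task

The green screwdriver lies on the closed lid of the blue instrument case: set it gently in the orange two-post tool rest, handle in the wide notch and steel shaft in the narrow one, and let it go. Then lift the lid by its red bar handle to 50 degrees from closed (give or take 5) so that the board inside can be inspected, and finish still holding the handle there, because the lid falls shut when released and must not slam. Leave the tape, meter, mug and tub where they are.

Things in the scene. Friction and masses are not known exactly. Their poses are not given: they have to be found in the camera images.
- case: Fixed blue open-topped instrument case, 200 (x) x 240 (y) x 85 mm high, with a circuit board inside and a grey hinged lid. Origin: centre of its underside on the bench; its x axis points from the front (handle side, towards the robot) to the hinge side, y along the hinge, z up.
- lid_hinge (a point): Middle of the lid's hinge line, on the case's far upper edge: in the case frame 100 mm along +x, 0 in y, 85.5 mm up. The hinge line runs along the case's y.
- lid (a joint): Opening angle of the lid in rad: 0 closed (level), growing as the front edge rises, stop at 1.35; 0.873 is 50 degrees. The lid is a 200 x 240 x 10 mm plate of 0.35 to 0.65 kg whose hinge is almost free: it falls shut from any angle. Its top lies 95.5 mm above the bench when closed.
- handle (a point): Round red bar handle of the lid, 12 mm thick, parallel to the hinge, 120 mm free between its bent arms. Origin: middle of the bar; y along it; axes turn with the lid (the case's when closed). Closed, the bar is 232 mm to the front of the hinge line, 38 mm above it, 32 mm before the lid's edge and 28 mm over its top. At 50 degrees: 120 mm to the front, 202 mm above. It turns in the grip.
- driver: Loose screwdriver, 80 to 150 g: green eight-sided handle, 100 mm long, 26 mm across flats, black band at its rear; steel shaft 7 mm thick, 100 mm long. Origin: under the middle of the handle, 13 mm below the axis; x along the axis to the blade (handle -50 to 50, shaft 50 to 150 mm), z up. Balances about 10 mm ahead of the origin. Starts lying on the lid, a flat down, roughly along the hinge.
- driver_tip (a point): Blade end of the screwdriver's shaft, on its axis, 150 mm ahead of the origin along x.
- rest: Fixed tool rest: plywood base 170 (x) x 80 x 12 mm, two orange posts 12 mm thick with 90-degree V notches, 108 mm apart inside. Origin: centre of its underside. The seated screwdriver lies level along the rest's x, blade to +x, same flat down as at the start, its axis 80 mm and its origin 67 mm above the bench; its origin belongs at x = -30 mm, 20 mm either way is fine.
- wide_notch (a point): Bottom of the wide V notch (for the handle): x = -60 mm in the rest's frame, 61.6 mm above the bench, mouth about 42 mm wide.
- narrow_notch (a point): Bottom of the narrow V notch (for the shaft): x = +60 mm in the rest's frame, 75 mm above the bench, mouth about 28 mm wide.
- tape: Bystander: loose yellow tape roll lying flat, 72 mm diameter, 19 mm high. Origin at the centre of its underside.
- meter: Bystander: loose black multimeter with an orange dial, 170 x 80 x 35 mm. Origin at the centre of its underside, x along its length.
- mug: Bystander: loose blue mug, 80 mm diameter, 90 mm high. Origin at the centre of its underside.
- tub: Bystander: loose cardboard tub, 100 x 130 x 50 mm. Origin at the centre of its underside.
Not all that is in view belongs to the job. There is more than one size of the driver; the job needs the largest.

How it is judged (in metres and radians):
On the way, in this order (a step that is already met when the one before it is completed fails the run):
1. the screwdriver rests level in both notches of the tool rest, blade end over the narrow notch, let go and still, with the lid still closed (x of driver in the frame of rest between -0.055 and -0.008 m and y of driver in the frame of rest between -0.007 and 0.007 m and z of driver in the frame of rest between 0.06 and 0.074 m and x of driver_tip in the frame of rest above 0.085 m and angle between driver's own x axis and vertical between 1.45 and 1.69 rad and contact force between driver and rest above 0.2 N and contact force between each of the arm, the fingers and driver below 0.1 N and linear speed of driver below 0.03 m/s and value of joint lid below 0.06 rad), for 0.3 s.
2. the lid is lifted by its handle (value of joint lid above 0.3 rad and contact force between the fingers and lid_c1 above 0.5 N), for 0.1 s.
At the end, for the whole second after the job is handed in: Lid still at 0.785 to 0.960 rad, held by the fingers on its handle alone (over 1 N); screwdriver untouched and level (7 degrees) in both notches, blade over the narrow one, origin within 7 mm across and in height, 23 mm along; tape, meter, mug, tub within 30 mm of their starts (x of driver in the frame of rest between -0.055 and -0.008 m and y of driver in the frame of rest between -0.007 and 0.007 m and z of driver in the frame of rest between 0.06 and 0.074 m and x of driver_tip in the frame of rest above 0.085 m and angle between driver's own x axis and vertical between 1.45 and 1.69 rad and contact force between driver and rest above 0.2 N and contact force between each of the arm, the fingers and driver below 0.1 N and linear speed of driver below 0.03 m/s and value of joint lid between 0.785 and 0.96 rad and velocity of joint lid between -0.08 and 0.08 rad/s and contact force between the fingers and lid_c1 above 1 N and contact force between each of tape, meter, mug, tub, driver and case below 0.1 N and distance of each of tape, meter, mug, tub from where it was at the start of the episode below 0.03 m); the arm keeps its last pose, push and grip.
It fails at once if the screwdriver is dropped (falls freely faster than 0.6 m/s, about 2 cm) (linear speed of driver above 0.6 m/s and contact force between the fingers and driver below 0.05 N).
It fails at once if the lid slams (falls faster than 2.5 rad/s) (velocity of joint lid below -2.5 rad/s).
It fails at once if a bystander is shifted by more than 30 mm (distance of any of tape, meter, mug, tub from where it was at the start of the episode above 0.03 m).
It also fails if it takes over 58 s, if anything falls off the work surface, if the arm or the gripper's body presses on something with over 40 N, if the wrist force passes 120 N, or if a joint passes its speed limit or range.

## Robot

A 6-joint arm with a two-finger parallel gripper is mounted at the origin on the work surface. World frame = base frame: x ahead of the robot, y to its left, z up, the work surface at z = 0. Lengths are in m, angles in degrees, forces in N, time in s.
With the tool pointing down it reaches from about 0.375 to 0.9 m from the base axis. Payload 3.1 kg.
Tool frame: the origin (TCP) lies midway between the tips of the shut fingers; the grasp point (between the pads) lies 19 mm behind it; z points along the fingers, y is the line along which they close (so a half turn about z gives the same grasp; the last joint's range is limited). The gripper opens to 87 mm and grips with 3 to 60 N. Pads are 19 mm wide; open, the fingers measure 117 mm over their backs; the gripper's body (75 mm by 190 mm) begins 51 mm behind the grasp point.
Start: joints at [62.939, 30.224, 82.088, -0, 67.689, -10.227], TCP at [0.181, 0.598, 0.223] pointing down, gripper open.
Joint ranges: [-176.69, 176.69], [-43.24, 126.21], [12.49, 139.97], [-82, 262], [0, 151.66], [-163.58, 163.58]. Speed limits (degrees/s): [159.86, 159.86, 180, 180, 180, 180].

## Interface

Orientations are given as a 3x3 rotation matrix whose columns are the frame's x, y, z axes.
In Python, from rig import read_state, optics, bot gives the robot as it stands. The module is installed in compiled form; this text tells all that it offers.
- The arm moves only by the tool send_rows, never from a script. Its argument "commands" is a list of rows, each a list of 7 numbers: the turn, a rotation vector about the tool's x, y, z in units of 5 degrees (1.0 is 5 degrees), then the shift along the tool's x, y, z in units of 30 mm (1.0 is 30 mm), then the opening, from 0 (shut) to 1 (fully open). In form: [[rx, ry, rz, tx, ty, tz, gripper], ...]. A call has 1 to 20 rows; each row is the pose to reach, as a shift and turn from the pose commanded when the call began, along the tool's axes at that moment; what a row does not reach only later rows make up. A row lasts 1/12 s, in which the tool goes at most 41.7 mm and 7.16 degrees, less where a joint would pass 70% of its speed; a pose out of reach is approached as far as the arm can. A call with a gripper value outside its range is refused whole. The fingers move at their own pace and stop on an object; the grip force is fixed at half the most. Time passes only in rows, so rows that repeat a pose let the fingers close. It gives the time, the measured TCP pose, the force, the opening and the grip force at its end, in the units of the state.
- read_state(): the state, without advancing time (a new reading comes with each control period).
- optics.capture(name): name is "scene" or "top" or "wrist"; returns a dict with "image" (400x640x3 uint8, blue, green, red), "intrinsics" (3x3 intrinsics, pixels), "extrinsics" (4x4, takes a point from world to camera coordinates); the wrist camera has in their place "T_tool_cam" (4x4, takes a point from camera to tool coordinates, whose origin is the TCP and whose axes are the flange's). Camera axes: x right, y down, z forward; pixel columns grow to the right and rows downward; lengths in m; the calibration is good to about 2 mm. A picture is of the moment at which its call begins: read the wrist's pose just before it. There is no depth.
- bot.hand_in(): hands the job in; it is judged then, once.
The state is a dict: "time_s": time; "joint_positions": joint angles; "qvel": joint speeds; "tau": joint torques, N m; "position": TCP position; "tcp_rot": TCP orientation; "force": force on the tool from outside, world axes, zero at the start; "moment": the same for the moment, N m; "opening": opening from 0.0 (shut) to 1.0 (fully open); "grasp_force": force on a finger pad.
Only numpy, scipy, OpenCV 4.12 (cv2) and the standard library are available. Lean on these libraries where they do the work, as an engineer would, in place of code of your own. Each camera call takes 0.05 s, during which the arm holds its last target. There are 200 camera calls.

## Working session

There is one attempt and no reset: what is moved stays moved. The work goes in short steps, Python scripts to look and compute and a tool call to move; the robot and the scene stay as the last step left them, time stands still between calls to the robot, and variables do not carry over. Pictures are saved under pics/ and viewed, at most 10 in all, crops included, and the job is handed in when it is done.

Besides the shell and the picture viewer there is one more tool, called after "Call:" as a command line: name --pt "numbers of a row" for each row, then --argument value for the rest. send_rows: Moves the arm, as the interface text tells. Its arguments: {"type":"object","properties":{"commands":{"type":"array","items":{"type":"array","items":{"type":"number"}}}},"required":["commands"]}

```bash
mkdir -p pics
cat > h.py <<'E'
import numpy as np, cv2
from rig import read_state, optics, bot
def ray(c,uv):
    K=c["intrinsics"];E=np.array(c["extrinsics"])
    d=np.linalg.inv(K)@np.array([uv[0],uv[1],1.0]);R=E[:3,:3]
    return -R.T@E[:3,3], R.T@d
def onz(c,uv,z):
    o,d=ray(c,uv);return o+d*(z-o[2])/d[2]
def proj(c,p):
    E=np.array(c["extrinsics"]);q=np.array(c["intrinsics"])@(E[:3,:3]@np.array(p)+E[:3,3]);return q[:2]/q[2]
E
python3 - <<'E'
from h import *
s=read_state();print(s)
for n in("scene","top"):
    c=optics.capture(n);cv2.imwrite(f"pics/{n}0.png",c["image"]);np.savez(f"{n}0.npz",**c)
    print(n,c["intrinsics"],c["extrinsics"])
E
```

```text
{'time_s': 0.0, 'joint_positions': array([ 6.29379318e+01,  3.02776510e+01,  8.21548708e+01,  5.39187019e-04,
        6.76889637e+01, -1.02279919e+01]), 'qvel': array([-0.01780457,  0.03463324,  0.0363862 ,  0.06585135, -0.00611406,
       -0.02030531]), 'tau': array([ 5.57925614e-04, -4.40046215e+01, -1.76591635e+01,  6.32040622e-02,
        5.83406165e-02, -1.63617860e-04]), 'position': array([0.18064626, 0.59757656, 0.22159414]), 'tcp_rot': array([[-9.57146204e-01,  2.89603520e-01, -9.72403737e-04],
       [ 2.89604897e-01,  9.57144427e-01, -1.88421359e-03],
       [ 3.85055929e-04, -2.08508077e-03, -9.99997752e-01]]), 'force': array([-0.18430296,  0.37050705, -0.03923111]), 'moment': array([ 0.00928364, -0.02979506,  0.02900322]), 'grasp_force': 0.0, 'opening': 1.0019025204064966}
scene [[513.85719925   0.         317.20501551]
 [  0.         513.85719925 196.55260388]
 [  0.           0.           1.        ]] [[-5.91623456e-01  8.06214416e-01 -2.90031559e-05  3.62592883e-01]
 [ 5.70167127e-01  4.18379694e-01 -7.07013351e-01 -3.02348790e-01]
 [-5.69992222e-01 -4.18302219e-01 -7.07200198e-01  1.99064708e+00]
 [ 0.00000000e+00  0.00000000e+00  0.00000000e+00  1.00000000e+00]]
top [[365.93565096   0.         316.24485754]
 [  0.         365.93565096 198.71706567]
 [  0.           0.           1.        ]] [[-0.02869199 -0.99929129 -0.02436584  0.03677453]
 [-0.99748109  0.03020494 -0.06418055  0.60918298]
 [ 0.06487103  0.022463   -0.9976408   1.47121655]
 [ 0.          0.          0.          1.        ]]
```

View pics/scene0.png

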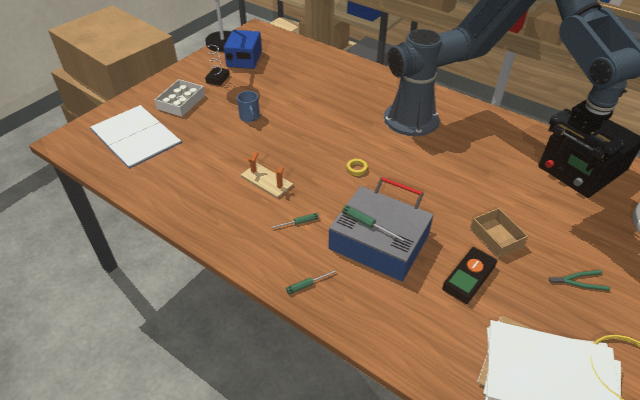

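View pics/top0.png

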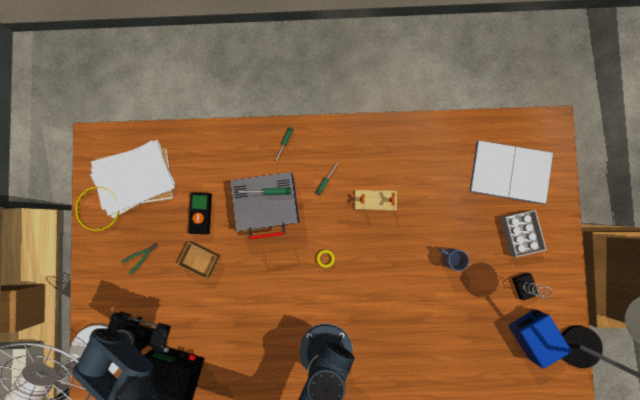

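The scene shows the blue case with its red bar (scene 400,187; top 266,235) and the orange rest (scene 267,178; top 376,200). There are three green screwdrivers in the top view: A on the lid (265,191), B on the bench (284,143) and C on the bench (326,180). A fits, because it is the largest and lies on the lid. I'll confirm A and the notch widths in one crop.

Run:
```python
from h import *
S=dict(np.load("scene0.npz"));T=dict(np.load("top0.npz"))
r=lambda im,x0,x1,y0,y1,w,h:cv2.resize(im[y0:y1,x0:x1],(w,h),interpolation=cv2.INTER_CUBIC)
a=r(S["image"],235,305,145,200,400,300);b=r(S["image"],320,440,170,260,400,300)
c=r(T["image"],345,405,180,225,400,300);d=r(T["image"],225,345,120,245,400,300)
cv2.imwrite("pics/crop1.png",np.vstack([np.hstack([a,b]),np.hstack([c,d])]))
def masks(im):
    h=cv2.cvtColor(im,cv2.COLOR_BGR2HSV)
    return {"green":cv2.inRange(h,(60,80,40),(90,255,255)),"red":cv2.inRange(h,(0,190,130),(4,255,255))|cv2.inRange(h,(174,170,110),(180,255,255)),"orange":cv2.inRange(h,(5,195,110),(12,255,255)),"yellow":cv2.inRange(h,(24,150,120),(32,255,255)),"ply":cv2.inRange(h,(14,50,160),(26,150,255)),"lid":cv2.inRange(h,(100,5,60),(135,80,140)),"blue":cv2.inRange(h,(100,110,40),(120,255,255))}
for nm,C in(("scene",S),("top",T)):
    for k,m in masks(C["image"]).items():
        n,l,st,ce=cv2.connectedComponentsWithStats(m)
        for i in range(1,n):
            if st[i,4]>12 and 100<ce[i][1]<300 and 150<ce[i][0]<520:
                p=np.argwhere(l==i)[:,::-1].astype(np.float32)
                rr=cv2.minAreaRect(p);bx=cv2.boxPoints(rr)
                print(nm,k,st[i,4],ce[i].round(1),bx.round(1).tolist())
```

```text
scene green 179 [359.6 215.7] [[342.3999938964844, 209.8000030517578], [345.6000061035156, 204.10000610351562], [373.70001220703125, 219.6999969482422], [370.5, 225.39999389648438]]
scene green 51 [304.3 217.6] [[294.8999938964844, 218.5], [313.70001220703125, 213.8000030517578], [314.5, 216.89999389648438], [295.6000061035156, 221.60000610351562]]
scene green 347 [463.2 280.6] [[449.0, 281.0], [457.0, 267.6000061035156], [477.20001220703125, 279.70001220703125], [469.1000061035156, 293.1000061035156]]
scene green 110 [300.5 284.3] [[286.3999938964844, 287.6000061035156], [310.3999938964844, 277.6000061035156], [312.29998779296875, 282.20001220703125], [288.29998779296875, 292.20001220703125]]
scene yellow 91 [356.4 165.6] [[347.0, 159.0], [365.0, 159.0], [365.0, 172.0], [347.0, 172.0]]
scene ply 594 [263.4 178.8] [[238.39999389648438, 174.10000610351562], [248.39999389648438, 156.60000610351562], [289.0, 179.89999389648438], [278.8999938964844, 197.39999389648438]]
scene ply 73 [286.4 183.1] [[279.20001220703125, 184.60000610351562], [282.79998779296875, 177.39999389648438], [293.20
[... 2813 characters left out ...]
422], [168.60000610351562, 165.8000030517578], [163.39999389648438, 166.39999389648438]]
top ply 651 [375.1 199.6] [[355.0, 190.0], [396.0, 190.0], [396.0, 210.0], [355.0, 210.0]]
top ply 43 [165.6 195.9] [[155.8000030517578, 197.6999969482422], [156.5, 191.0], [172.5, 192.39999389648438], [171.89999389648438, 199.1999969482422]]
top lid 48 [474.8 160. ] [[471.0, 179.8000030517578], [477.0, 140.8000030517578], [478.29998779296875, 141.0], [472.29998779296875, 180.0]]
top lid 16 [471.4 187.5] [[468.3999938964844, 182.8000030517578], [472.0, 182.0], [474.0, 191.0], [470.3999938964844, 191.8000030517578]]
top lid 144 [452.6 258.6] [[442.0, 270.0], [442.0, 250.0], [461.0, 250.0], [461.0, 270.0]]
```

View pics/crop1.png

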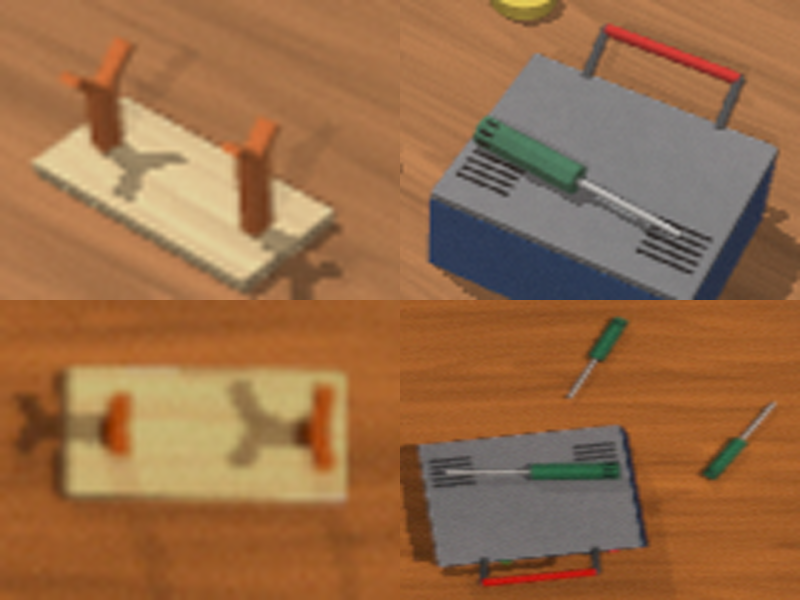

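The crop confirms A: it is the largest of the three, handle towards -y and blade towards +y, lying on the lid. The wide-mouthed post is at top (393,199) and the narrow one at (363,199), so the rest's x points to about +y. The driver therefore needs almost no turn.

Run:
```python
from h import *
S=dict(np.load("scene0.npz"));T=dict(np.load("top0.npz"))
f=lambda n,C,uv,z:print(n,onz(C,uv,z).round(4))
for n,uv,z in(("h_front",(263.1,191.2),.1085),("h_rear",(290.7,191.2),.1085),("tip",(239.1,190.8),.1085),("handle c",(277.2,191),.115),
 ("base1",(354.75,190.2),.012),("base2",(397.2,190.8),.012),("base3",(396.9,210),.012),("base4",(355,209.6),.012),
 ("wide",(393.3,199.2),.0826),("narrow",(362.7,198.8),.089),("barL",(249.7,237.5),.1235),("barR",(283.1,233),.1235)):f(n,T,uv,z)
for n,uv,z in(("s h_c",(359.6,215.7),.117),("s barR",(381.5,179),.1235),("s barL",(422.6,193.1),.1235),("s tip",(320+280/3.333,170+235/3.333),.1085),("s hrear",(342.5,207),.112)):f(n,S,uv,z)
s=read_state();R=s["tcp_rot"]
h=optics.capture("wrist");print(h["T_tool_cam"],h["intrinsics"])
```

```text
h_front [0.6394 0.2206 0.1085]
h_rear [0.6362 0.1142 0.1085]
tip [0.6439 0.3135 0.1085]
handle c [0.638  0.1653 0.115 ]
base1 [ 0.6407 -0.1396  0.012 ]
base2 [ 0.6329 -0.3123  0.012 ]
base3 [ 0.5546 -0.3077  0.012 ]
base4 [ 0.5613 -0.1378  0.012 ]
wide [ 0.595  -0.2817  0.0826]
narrow [ 0.5997 -0.1627  0.089 ]
barL [0.4639 0.2724 0.1235]
barR [0.4774 0.1454 0.1235]
s h_c [0.6442 0.1732 0.117 ]
s barR [0.4817 0.147  0.1235]
s barL [0.4621 0.2771 0.1235]
s tip [0.6432 0.3185 0.1085]
s hrear [0.6405 0.1119 0.112 ]
[[-8.13496629e-04 -9.70779148e-01 -2.39973297e-01  6.55321816e-02]
 [ 9.99999188e-01 -1.02507232e-03  7.56846138e-04 -3.77417324e-04]
 [-9.80720433e-04 -2.39972487e-01  9.70779194e-01 -1.62301373e-01]
 [ 0.00000000e+00  0.00000000e+00  0.00000000e+00  1.00000000e+00]] [[275.42601415   0.         319.30786605]
 [  0.         275.42601415 198.00949331]
 [  0.           0.           1.        ]]
```

```bash
cat >> h.py <<'E'
from scipy.spatial.transform import Rotation as Ro
def plan(p,yaw,R=None,P=None):
    "units for tool-down pose at p, tool x at yaw deg, from measured pose"
    s=read_state();R=s["tcp_rot"] if R is None else R;P=s["position"] if P is None else P
    a=np.radians(yaw);X=np.array([np.cos(a),np.sin(a),0]);Z=np.array([0,0,-1.]);D=np.c_[X,np.cross(Z,X),Z]
    print("rot",(np.degrees(Ro.from_matrix(R.T@D).as_rotvec())/5).round(2),"tr",(R.T@(np.array(p)-P)/.03).round(2),"j",s["joint_positions"].round(0),"t",round(s["time_s"],2),"P",s["position"].round(4))
def wcap():
    s=read_state();c=optics.capture("wrist");M=np.eye(4);M[:3,:3]=s["tcp_rot"];M[:3,3]=s["position"]
    c["extrinsics"]=np.linalg.inv(M@c["T_tool_cam"]);return c
E
python3 -c "
from h import *
plan((.64,.178,.25),87.9)"
```

```text
rot [-2.000e-02  1.000e-02  1.505e+01] tr [-18.71  -8.96  -0.93] j [ 63.  30.  82.  -0.  68. -10.] t 0.15 P [0.1807 0.5977 0.2218]
```

Call:
send_rows --pt "0 0 5 -6 -3 -0.5 1" --pt "0 0 15 -18.7 -9 -1 1" --pt "0 0 15 -18.7 -9 -1 1" --pt "0 0 15 -18.7 -9 -1 1" --pt "0 0 15 -18.7 -9 -1 1" --pt "0 0 15 -18.7 -9 -1 1" --pt "0 0 15 -18.7 -9 -1 1" --pt "0 0 15 -18.7 -9 -1 1" --pt "0 0 15 -18.7 -9 -1 1" --pt "0 0 15 -18.7 -9 -1 1" --pt "0 0 15 -18.7 -9 -1 1" --pt "0 0 15 -18.7 -9 -1 1" --pt "0 0 15 -18.7 -9 -1 1" --pt "0 0 15 -18.7 -9 -1 1" --pt "0 0 15 -18.7 -9 -1 1" --pt "0 0 15 -18.7 -9 -1 1" --pt "0 0 15 -18.7 -9 -1 1" --pt "0 0 15 -18.7 -9 -1 1" --pt "0 0 15 -18.7 -9 -1 1" --pt "0 0 15 -18.7 -9 -1 1"

```text
time_s: 1.82
position: [0.6384, 0.1787, 0.2524]
tcp_rot: [[0.03, 1.0, -0.001], [1.0, -0.03, 0.0], [0.0, -0.001, -1.0]]
force: [-0.7, 0.3, -0.3]
opening: 1.003
grasp_force: 0.0
```

Run:
```python
from h import *
c=wcap();cv2.imwrite("pics/w1.png",c["image"]);np.savez("w1.npz",**c)
h=cv2.cvtColor(c["image"],cv2.COLOR_BGR2HSV);m=cv2.inRange(h,(60,80,40),(90,255,255))
n,l,st,ce=cv2.connectedComponentsWithStats(m);i=1+st[1:,4].argmax()
bx=cv2.boxPoints(cv2.minAreaRect(np.argwhere(l==i)[:,::-1].astype(np.float32)))
print(st[i],ce[i])
for b in bx:print(b.round(1),onz(c,b,.1085).round(4))
print(proj(c,(.644,.3135,.1085)),proj(c,(.64,.168,.1085)))
plan((.64,.178,.25),87.9)
```

```text
[ 310  156   24   83 1711] [321.35651666 195.27761543]
[309.7 156. ] [0.6283 0.2162 0.1085]
[331.9 155.7] [0.6528 0.2158 0.1085]
[333.2 237.9] [0.6525 0.1189 0.1085]
[311.1 238.3] [0.6261 0.1192 0.1085]
[321.33116544  59.37714756] [321.53593976 198.08387505]
rot [-0.01 -0.    0.08] tr [-0.02  0.05  0.09] j [ 6. 32. 74.  0. 74.  8.] t 1.87 P [0.6385 0.1787 0.2526]
```

View pics/w1.png

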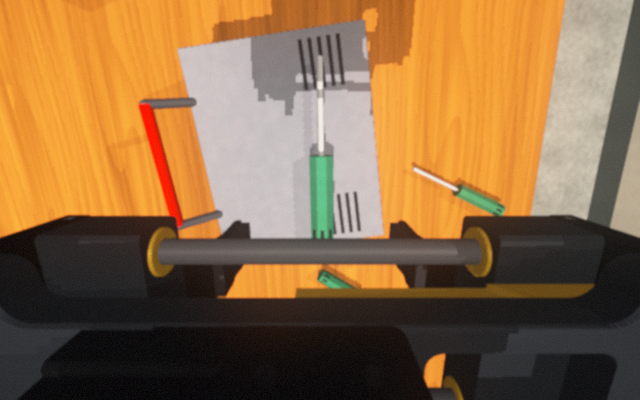

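The wrist view shows driver A along the image column: rear (322,238), handle front (321,156), tip (320,57). The red bar runs from (147,103) to (178,222). I'm descending to grasp about 10 mm ahead of the driver's origin.

Call:
send_rows --pt "0 0 0 -0.05 0.07 0.6 1" --pt "0 0 0 -0.05 0.07 1.4 1" --pt "0 0 0 -0.05 0.07 2.3 1" --pt "0 0 0 -0.05 0.07 3.2 1" --pt "0 0 0 -0.05 0.07 4.0 1" --pt "0 0 0 -0.05 0.07 4.5 1" --pt "0 0 0 -0.05 0.07 4.8 1" --pt "0 0 0 -0.05 0.07 5.0 1" --pt "0 0 0 -0.05 0.07 5.05 1" --pt "0 0 0 -0.05 0.07 5.05 1" --pt "0 0 0 -0.05 0.07 5.05 1"

```text
time_s: 2.78
position: [0.6426, 0.176, 0.1023]
tcp_rot: [[0.032, 0.999, 0.002], [0.999, -0.032, 0.0], [0.0, 0.002, -1.0]]
force: [-0.8, 0.6, 0.1]
opening: 1.005
grasp_force: 0.0
```

Call:
send_rows --pt "0 0 0 0 0 0 0.5" --pt "0 0 0 0 0 0 0.3" --pt "0 0 0 0 0 0 0.2" --pt "0 0 0 0 0 0 0.1" --pt "0 0 0 0 0 0 0" --pt "0 0 0 0 0 0 0" --pt "0 0 0 0 0 0 0" --pt "0 0 0 0 0 0 0" --pt "0 0 0 0 0 0 0" --pt "0 0 0 0 0 0 0" --pt "0 0 0 0 0 0 0" --pt "0 0 0 0 0 0 0"

```text
time_s: 3.78
position: [0.6415, 0.1758, 0.101]
tcp_rot: [[0.032, 0.999, -0.001], [0.999, -0.032, -0.0], [-0.0, -0.001, -1.0]]
force: [-1.0, 0.5, 0.7]
opening: 0.293
grasp_force: 30.0
```

Call:
send_rows --pt "0 0 0 0 0 -0.2 0" --pt "0 0 0 0 0 -0.5 0" --pt "0 0 0 0 0 -1.0 0" --pt "0 0 0 0 0 -1.7 0" --pt "0 0 0 0 0 -2.5 0" --pt "0 0 0 0 0 -3.2 0" --pt "0 0 0 0 0 -3.7 0" --pt "0 0 0 0 0 -4 0" --pt "0 0 0 0 0 -4 0" --pt "0 0 0 0 0 -4 0"

```text
time_s: 4.62
position: [0.6417, 0.1757, 0.2214]
tcp_rot: [[0.032, 0.999, 0.001], [0.999, -0.032, 0.0], [0.0, 0.001, -1.0]]
force: [0.7, -0.4, -2.1]
opening: 0.299
grasp_force: 30.0
```

Run:
```python
from h import *
c=wcap();im=c["image"];s=read_state();print(s["position"],s["opening"],s["grasp_force"],s["force"])
h=cv2.cvtColor(im,cv2.COLOR_BGR2HSV);m=cv2.inRange(h,(60,80,40),(90,255,255))
n,l,st,ce=cv2.connectedComponentsWithStats(m);
for i in range(1,n):
    if st[i,4]>100:
        bx=cv2.boxPoints(cv2.minAreaRect(np.argwhere(l==i)[:,::-1].astype(np.float32)));print(st[i],bx.round(1).tolist())
z=s["position"][2]
for k in(50,60,150):print(k,proj(c,s["position"]+s["tcp_rot"]@np.array([k-9,0,-.0])/1000+[0,0,.0075]).round(1))
cv2.imwrite("pics/w2.png",cv2.resize(im[0:250,220:420],(640,800))[:600])
plan((.5965,-.245,.221),87.7)
```

```text
[0.64108966 0.17564056 0.22032865] 0.29572851972702774 29.966050491202623 [ 0.42576572  0.33215071 -1.80834262]
[ 297  174   46   65 2678] [[297.0, 238.0], [297.0, 174.0], [342.0, 174.0], [342.0, 238.0]]
[468 192  47  26 413] [[466.29998779296875, 198.60000610351562], [470.20001220703125, 190.3000030517578], [515.5, 211.6999969482422], [511.6000061035156, 220.10000610351562]]
[299 264  42  24 933] [[299.0, 264.0], [340.0, 264.0], [340.0, 287.0], [299.0, 287.0]]
50 [318.9 173.6]
60 [318.9 155.9]
150 [318.7 -31.5]
rot [-0.02  0.    0.09] tr [-14.06  -1.04  -0.02] j [ 6. 34. 76. -0. 71.  8.] t 4.67 P [0.6411 0.1756 0.2203]
```

View pics/w2.png

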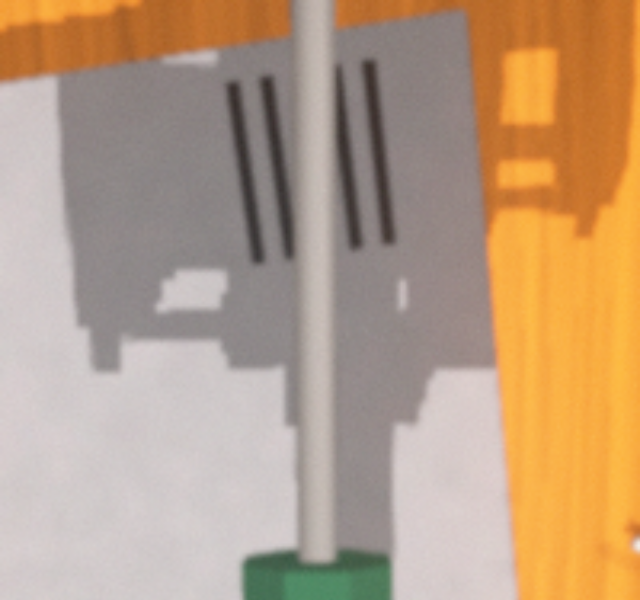

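The driver is held firmly and level, its shaft vertical at column 318 and its handle front at row 174, which puts its origin 9 mm behind the TCP. I'll move beside the rest for an unobstructed look at the posts.

Call:
send_rows --pt "0 0 0 -0.4 -0.1 0 0" --pt "0 0 0 -1.1 -0.2 0 0" --pt "0 0 0 -2.1 -0.4 0 0" --pt "0 0 0 -3.3 -0.6 0 0" --pt "0 0 0 -4.5 -0.8 0 0" --pt "0 0 0 -5.7 -1 0 0" --pt "0 0 0 -6.9 -1.2 0 0" --pt "0 0 0 -8.1 -1.4 0 0" --pt "0 0 0 -9.3 -1.6 0 0" --pt "0 0 0 -10.5 -1.8 0 0" --pt "0 0 0 -11.7 -2 0 0" --pt "0 0 0 -12.9 -2.2 0 0" --pt "0 0 0 -14.1 -2.4 0 0" --pt "0 0 0 -15.3 -2.6 0 0" --pt "0 0 0 -16.5 -2.8 0 0" --pt "0 0 0 -17.6 -2.9 0 0" --pt "0 0 0 -18.6 -3 0 0" --pt "0 0 0 -19.4 -3 0 0" --pt "0 0 0 -19.9 -3 0 0" --pt "0 0 0 -20 -3 0 0"

```text
time_s: 6.33
position: [0.5311, -0.4241, 0.2196]
tcp_rot: [[0.035, 0.999, -0.001], [0.999, -0.035, 0.0], [-0.0, -0.001, -1.0]]
force: [0.8, -0.3, -1.3]
opening: 0.299
grasp_force: 30.0
```

Call:
send_rows --pt "0 0 0.1 0 0 0 0" --pt "0 0 0.1 0 0 0 0" --pt "0 0 0.1 0 0 0 0"

```text
time_s: 6.58
position: [0.5327, -0.419, 0.2207]
tcp_rot: [[0.039, 0.999, -0.001], [0.999, -0.039, 0.002], [0.002, -0.001, -1.0]]
force: [0.1, 0.3, -0.3]
opening: 0.295
grasp_force: 30.0
```

Run:
```python
from h import *
s=read_state();c=wcap();im=c["image"];np.savez("w3.npz",**c);print(s["position"],s["tcp_rot"][:,0],s["grasp_force"])
h=cv2.cvtColor(im,cv2.COLOR_BGR2HSV);m=cv2.inRange(h,(3,195,90),(10,255,255))
for q in((.595,-.2817,.0826),(.5997,-.1627,.089)):print(proj(c,q))
cv2.imwrite("pics/w3.png",cv2.resize(im[0:250,240:560],(768,600)))
```

```text
[ 0.53272266 -0.41896078  0.22074697] [0.03910993 0.99923347 0.00169742] 29.965991699136794
[376.94977469  53.04776577]
[385.18787654 -99.11236146]
```

View pics/w3.png

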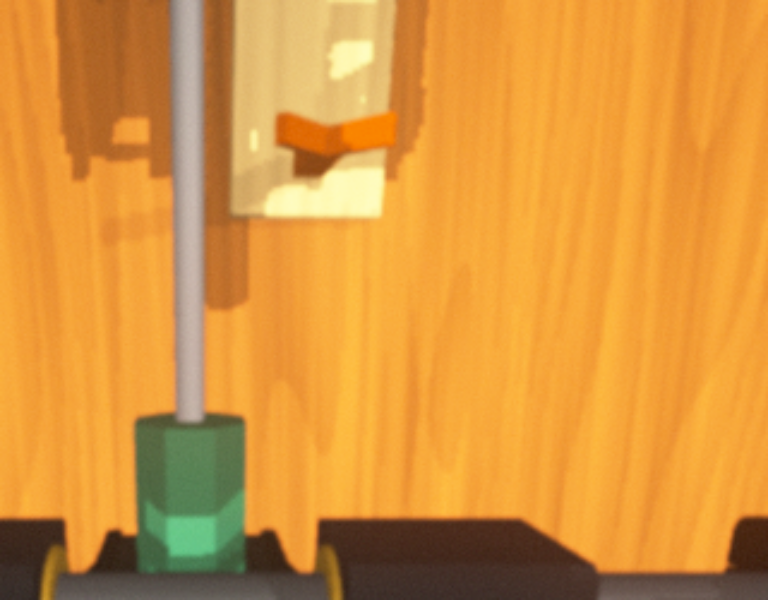

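The wide post is visible near full-image (380,53), and the base's near edge runs from (337,90) to (399,90). I'll step forward so both posts are in view.

Call:
send_rows --pt "0 0 0 0.5 0 0 0" --pt "0 0 0 1.3 0 0 0" --pt "0 0 0 2.1 0 0 0" --pt "0 0 0 2.6 0 0 0" --pt "0 0 0 2.8 0 0 0" --pt "0 0 0 2.8 0 0 0" --pt "0 0 0 2.8 0 0 0" --pt "0 0 0 2.8 0 0 0"

```text
time_s: 7.3
position: [0.5364, -0.3382, 0.2213]
tcp_rot: [[0.041, 0.999, 0.001], [0.999, -0.041, -0.001], [-0.001, 0.001, -1.0]]
force: [-0.4, 1.0, -1.5]
opening: 0.296
grasp_force: 30.0
```

Run:
```python
from h import *
c=dict(np.load("w3.npz"))
print("w3 tips",[onz(c,(240+u/2.4,v/2.4),.0826).round(4) for u,v in((277,128),(396,126))],"base",[onz(c,(240+u/2.4,v/2.4),.012).round(4) for u,v in((231,216),(383,216))])
s=read_state();c=wcap();im=c["image"];np.savez("w4.npz",**c);print(s["position"],s["tcp_rot"][:,0],s["grasp_force"])
cv2.imwrite("pics/w4.png",cv2.resize(im[0:200,270:490],(660,600),interpolation=cv2.INTER_CUBIC))
```

```text
w3 tips [array([ 0.5736, -0.2811,  0.0826]), array([ 0.6229, -0.2823,  0.0826])] base [array([ 0.558 , -0.3053,  0.012 ]), array([ 0.6381, -0.3085,  0.012 ])]
[ 0.53638683 -0.33818314  0.22132857] [ 0.04096328  0.99915967 -0.0014021 ] 29.965752891730517
```

View pics/w4.png

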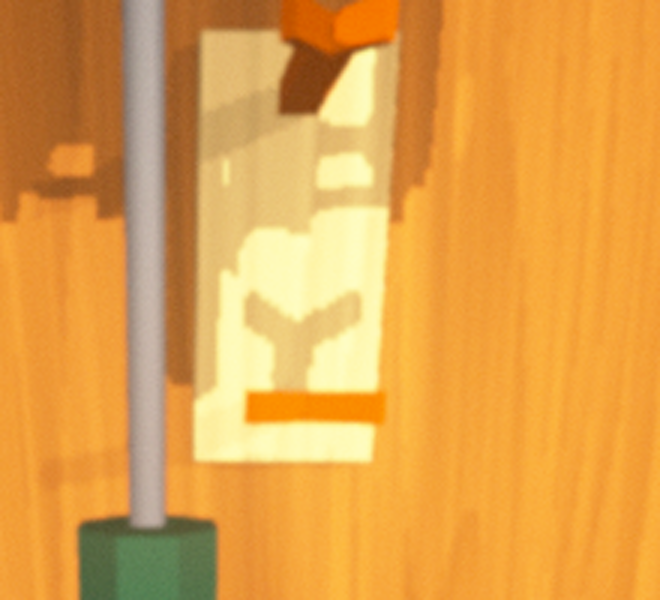

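Run:
```python
from h import *
c=dict(np.load("w4.npz"));g=lambda u,v,z:onz(c,(270+u/3,v/3),z)
W=(g(246,407,.0826)+g(385,406,.0826))/2;N=(g(281,24,.089)+g(398,22,.089))/2
B=[g(193,462,.012),g(373,461,.012),g(201,31,.012),g(400,31,.012)]
print("W",W.round(4),"N",N.round(4),"yaw",np.degrees(np.arctan2(*(N-W)[[1,0]])),np.linalg.norm((N-W)[:2]),"base",np.array(B).round(4).tolist(),np.mean(B,0).round(4))
mid=(W+N)/2;d=(N-W)/np.linalg.norm(N-W);t=mid-.021*d  # TCP = origin(-30)+9
print("target",t.round(4));plan((t[0],t[1],.2213),87.7);plan((t[0],t[1],.0710),87.7)
```

```text
W [ 0.598  -0.2815  0.0826] N [ 0.6034 -0.1642  0.089 ] yaw 87.34861067200053 0.11742264931098684 base [[0.5576, -0.3054, 0.012], [0.6377, -0.3083, 0.012], [0.5656, -0.1363, 0.012], [0.6444, -0.1396, 0.012]] [ 0.6013 -0.2224  0.012 ]
target [ 0.5997 -0.2438  0.0847]
rot [ 0.01  0.01 -0.02] tr [ 3.24  1.98 -0.01] j [-42.  31.  81.  -0.  68. -40.] t 7.35 P [ 0.5362 -0.3384  0.2212]
rot [ 0.01  0.01 -0.02] tr [3.24 1.98 5.  ] j [-42.  31.  81.  -0.  68. -40.] t 7.35 P [ 0.5362 -0.3384  0.2212]
```

Call:
send_rows --pt "0 0 0 0.5 0.3 0 0" --pt "0 0 0 1.2 0.7 0 0" --pt "0 0 0 2.0 1.2 0 0" --pt "0 0 0 2.7 1.7 0 0" --pt "0 0 0 3.2 1.98 0 0" --pt "0 0 0 3.24 1.98 0.3 0" --pt "0 0 0 3.24 1.98 1 0" --pt "0 0 0 3.24 1.98 1.8 0" --pt "0 0 0 3.24 1.98 2.6 0" --pt "0 0 0 3.24 1.98 3.3 0" --pt "0 0 0 3.24 1.98 3.8 0" --pt "0 0 0 3.24 1.98 4.2 0" --pt "0 0 0 3.24 1.98 4.4 0" --pt "0 0 0 3.24 1.98 4.4 0" --pt "0 0 0 3.24 1.98 4.4 0"

```text
time_s: 8.6
position: [0.5995, -0.2432, 0.0892]
tcp_rot: [[0.041, 0.999, 0.0], [0.999, -0.041, -0.0], [-0.0, 0.0, -1.0]]
force: [0.2, -0.8, -0.7]
opening: 0.298
grasp_force: 30.0
```

Run:
```python
from h import *
c=wcap();im=c["image"];s=read_state();print(s["force"],s["moment"])
cv2.imwrite("pics/w5.png",cv2.resize(im[0:240,220:420],(640,768),interpolation=cv2.INTER_CUBIC)[:600])
plan((.5997,-.2438,.0725),87.4)
```

```text
[ 0.96144017  0.28100507 -0.47995908] [-0.11499388  0.10593367 -0.05528069]
rot [0.02 0.01 0.05] tr [-0.02 -0.01  0.58] j [-32.  41.  85.  -0.  54. -30.] t 8.65 P [ 0.6    -0.2433  0.0899]
```

View pics/w5.png

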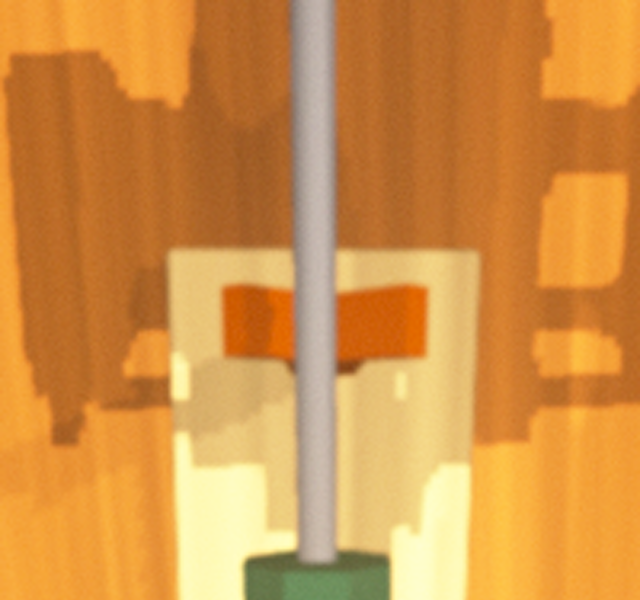

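The narrow post's tips sit at crop columns 223 to 428 (centre 325), with the shaft at 315. That is about 1.5 to 2 mm off, so I'm correcting by +1.5 mm in tool y and lowering slowly.

Call:
send_rows --pt "0 0 0.05 0 0.04 0 0" --pt "0 0 0.05 0 0.05 0.1 0" --pt "0 0 0.05 0 0.05 0.2 0" --pt "0 0 0.05 0 0.05 0.3 0" --pt "0 0 0.05 0 0.05 0.38 0" --pt "0 0 0.05 0 0.05 0.44 0" --pt "0 0 0.05 0 0.05 0.48 0" --pt "0 0 0.05 0 0.05 0.5 0" --pt "0 0 0.05 0 0.05 0.5 0"

```text
time_s: 9.4
position: [0.6008, -0.2424, 0.0738]
tcp_rot: [[0.045, 0.999, -0.0], [0.999, -0.045, 0.0], [0.0, -0.0, -1.0]]
force: [-0.5, 0.2, -0.9]
opening: 0.292
grasp_force: 30.0
```

Call:
send_rows --pt "0 0 0 0 0 0.03 0" --pt "0 0 0 0 0 0.06 0" --pt "0 0 0 0 0 0.06 0" --pt "0 0 0 0 0 0.06 0"

```text
time_s: 9.73
position: [0.601, -0.2426, 0.0731]
tcp_rot: [[0.045, 0.999, 0.0], [0.999, -0.045, -0.0], [-0.0, 0.0, -1.0]]
force: [-0.7, 1.2, 4.6]
opening: 0.292
grasp_force: 30.0
```

Contact is about 5 N upward at the expected height. Releasing.

Call:
send_rows --pt "0 0 0 0 0 0 0.33" --pt "0 0 0 0 0 0 0.36" --pt "0 0 0 0 0 0 0.42" --pt "0 0 0 0 0 0 0.5" --pt "0 0 0 0 0 0 0.6" --pt "0 0 0 0 0 0 0.7" --pt "0 0 0 0 0 0 0.7" --pt "0 0 0 0 0 0 0.7"

```text
time_s: 10.4
position: [0.6009, -0.2425, 0.0722]
tcp_rot: [[0.045, 0.999, -0.0], [0.999, -0.045, 0.0], [0.0, -0.0, -1.0]]
force: [-0.8, -0.1, -0.3]
opening: 0.666
grasp_force: 0.0
```

Call:
send_rows --pt "0 0 0 0 0 -0.2 0.7" --pt "0 0 0 0 0 -0.6 0.7" --pt "0 0 0 0 0 -1.2 0.7" --pt "0 0 0 0 0 -2 0.7" --pt "0 0 0 0 0 -3 0.7" --pt "0 0 0 0 0 -4 0.7" --pt "0 0 0 0 0 -4.7 0.7" --pt "0 0 0 0 0 -5 0.7" --pt "0 0 0 0 0 -5 0.7" --pt "0 0 0 0 0 -5 0.7"

```text
time_s: 11.23
position: [0.6006, -0.2423, 0.2225]
tcp_rot: [[0.045, 0.999, 0.0], [0.999, -0.045, -0.0], [-0.0, 0.0, -1.0]]
force: [-0.4, 0.2, -0.6]
opening: 0.699
grasp_force: 0.0
```

Run:
```python
from h import *
c=wcap();im=c["image"];s=read_state();print(s["position"])
a=cv2.resize(im[0:260,200:440],(369,400))
t=optics.capture("scene")["image"];b=cv2.resize(t[130:220,220:316],(427,400),interpolation=cv2.INTER_CUBIC)
cv2.imwrite("pics/w6.png",np.hstack([a,b]))
for k in((.597,-.302,.08),(.600,-.202,.08),(.604,-.102,.08)):print(proj(c,k).round(1))
bar=np.array([.4715,.2105,.2]);plan(bar,97)
```

```text
[ 0.59995154 -0.2419619   0.22120371]
[318.9 238.7]
[317.5 153.3]
[316.7  53.1]
rot [-0.03 -0.02 -1.92] tr [14.87 -4.95  0.72] j [-32.  32.  79.  -0.  69. -29.] t 11.33 P [ 0.5997 -0.2419  0.2205]
```

View pics/w6.png

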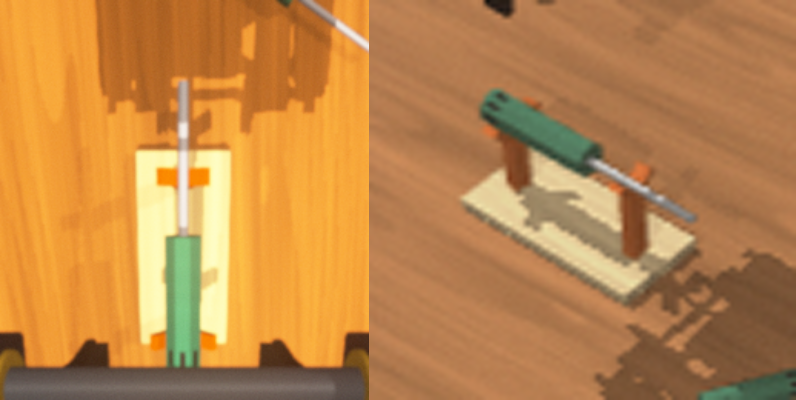

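The driver is seated in both notches, level, with its shaft centred on the narrow post (left crop 183,177). Next I'll measure the red bar from the earlier wrist view.

```bash
cat >> h.py <<'E'
def bar(c,z=.1235):
    h=cv2.cvtColor(c["image"],cv2.COLOR_BGR2HSV)
    m=cv2.inRange(h,(0,190,110),(4,255,255))|cv2.inRange(h,(172,170,110),(180,255,255))
    n,l,st,ce=cv2.connectedComponentsWithStats(m);i=1+st[1:,4].argmax()
    r=cv2.minAreaRect(np.argwhere(l==i)[:,::-1].astype(np.float32));b=cv2.boxPoints(r)
    d=[np.linalg.norm(b[0]-b[1]),np.linalg.norm(b[1]-b[2])]
    if d[0]>d[1]: b=np.roll(b,1,0)
    A,B=onz(c,(b[0]+b[1])/2,z),onz(c,(b[2]+b[3])/2,z)
    if A[1]>B[1]:A,B=B,A
    yaw=np.degrees(np.arctan2(*(B-A)[[1,0]]))
    print("bar",A.round(4),B.round(4),"mid",((A+B)/2).round(4),"yaw",yaw.round(2),"len",np.linalg.norm(B-A).round(4),"px",b.round(0).tolist());return (A+B)/2,yaw
E
python3 - <<'E'
from h import *
m,y=bar(dict(np.load("w1.npz")));plan((m[0],m[1],.22),y)
E
```

```text
bar [0.4791 0.1446 0.1235] [0.465  0.2757 0.1235] mid [0.4721 0.2101 0.1235] yaw 96.15 len 0.1319 px [[139.0, 104.0], [150.0, 101.0], [184.0, 224.0], [173.0, 227.0]]
rot [-0.03 -0.02 -1.75] tr [14.86 -4.93  0.06] j [-32.  32.  79.  -0.  69. -29.] t 11.33 P [ 0.5997 -0.2419  0.2205]
```

```bash
python3 -c "
from h import *
plan((.481,.12,.22),96.2)"
```

```text
rot [-0.03 -0.02 -1.76] tr [11.87 -4.5   0.05] j [-32.  32.  79.  -0.  69. -29.] t 11.33 P [ 0.5997 -0.2419  0.2205]
```

Call:
send_rows --pt "0 0 -0.2 0.5 -0.2 0 0.7" --pt "0 0 -0.4 1.4 -0.5 0 0.7" --pt "0 0 -0.6 2.5 -0.9 0 0.7" --pt "0 0 -0.8 3.6 -1.3 0 0.7" --pt "0 0 -1 4.7 -1.7 0 0.7" --pt "0 0 -1.2 5.8 -2.1 0 0.7" --pt "0 0 -1.4 6.9 -2.5 0 0.7" --pt "0 0 -1.6 8 -2.9 0 0.7" --pt "0 0 -1.75 9.1 -3.3 0 0.7" --pt "0 0 -1.75 10.2 -3.8 0 0.7" --pt "0 0 -1.75 11.1 -4.2 0 0.7" --pt "0 0 -1.75 11.7 -4.4 0 0.7" --pt "0 0 -1.75 11.87 -4.5 0 0.7" --pt "0 0 -1.75 11.87 -4.5 0 0.7" --pt "0 0 -1.75 11.87 -4.5 0 0.7" --pt "0 0 -1.75 11.87 -4.5 0 0.7"

```text
time_s: 12.67
position: [0.4826, 0.1182, 0.2218]
tcp_rot: [[-0.106, 0.994, -0.0], [0.994, 0.106, -0.001], [-0.001, -0.0, -1.0]]
force: [-0.0, -0.6, 0.3]
opening: 0.704
grasp_force: 0.0
```

Run:
```python
from h import *
m,y=bar(wcap());plan((m[0],m[1],.22),y);plan((m[0],m[1],.1045),y)
```

```text
bar [0.4794 0.1452 0.1235] [0.4655 0.2758 0.1235] mid [0.4725 0.2105 0.1235] yaw 96.07 len 0.1313 px [[313.0, 15.0], [326.0, 15.0], [326.0, 171.0], [313.0, 171.0]]
rot [-0.  0.  0.] tr [ 3.1  -0.01  0.06] j [  1.  20. 100.  -0.  59.  -5.] t 12.72 P [0.4827 0.1181 0.2219]
rot [-0.  0.  0.] tr [ 3.1  -0.01  3.91] j [  1.  20. 100.  -0.  59.  -5.] t 12.72 P [0.4827 0.1181 0.2219]
```

Call:
send_rows --pt "0 0 0 0.6 0 0 0.5" --pt "0 0 0 1.5 0 0 0.5" --pt "0 0 0 2.4 0 0 0.5" --pt "0 0 0 3 0 0 0.5" --pt "0 0 0 3.1 0 0.4 0.5" --pt "0 0 0 3.1 0 1.1 0.5" --pt "0 0 0 3.1 0 1.9 0.5" --pt "0 0 0 3.1 0 2.7 0.5" --pt "0 0 0 3.1 0 3.3 0.5" --pt "0 0 0 3.1 0 3.7 0.5" --pt "0 0 0 3.1 0 3.9 0.5" --pt "0 0 0 3.1 0 3.9 0.5" --pt "0 0 0 3.1 0 3.9 0.5"

```text
time_s: 13.8
position: [0.4728, 0.2112, 0.1053]
tcp_rot: [[-0.106, 0.994, 0.0], [0.994, 0.106, -0.0], [-0.0, 0.0, -1.0]]
force: [-0.2, 0.2, -0.0]
opening: 0.496
grasp_force: 0.0
```

Call:
send_rows --pt "0 0 0 0 0 0 0.3" --pt "0 0 0 0 0 0 0.2" --pt "0 0 0 0 0 0 0.1" --pt "0 0 0 0 0 0 0" --pt "0 0 0 0 0 0 0" --pt "0 0 0 0 0 0 0" --pt "0 0 0 0 0 0 0" --pt "0 0 0 0 0 0 0" --pt "0 0 0 0 0 0 0" --pt "0 0 0 0 0 0 0"

```text
time_s: 14.63
position: [0.4723, 0.2119, 0.1055]
tcp_rot: [[-0.108, 0.994, 0.001], [0.994, 0.108, 0.0], [0.0, 0.001, -1.0]]
force: [0.4, 1.1, 3.7]
opening: 0.126
grasp_force: 30.0
```

Run:
```python
from h import *
s=read_state();R=s["tcp_rot"];print(s["position"],s["opening"],s["grasp_force"],s["force"])
# arc in tool axes: y forward (case x), -z up
r=np.hypot(232,38);a0=np.degrees(np.arctan2(38,232))
for a in range(0,51,2):
    print(a,((232-r*np.cos(np.radians(a+a0)))/30).round(2),((38-r*np.sin(np.radians(a+a0)))/30).round(2),end=" | ")
```

```text
[0.47231835 0.21191862 0.10551058] 0.12565076699656771 30.000582933425903 [0.42811129 1.08286673 3.67061053]
0 0.0 -0.0 | 2 0.05 -0.27 | 4 0.11 -0.54 | 6 0.17 -0.8 | 8 0.25 -1.06 | 10 0.34 -1.32 | 12 0.43 -1.58 | 14 0.54 -1.83 | 16 0.65 -2.08 | 18 0.77 -2.33 | 20 0.9 -2.57 | 22 1.04 -2.8 | 24 1.18 -3.04 | 26 1.34 -3.26 | 28 1.5 -3.48 | 30 1.67 -3.7 | 32 1.85 -3.91 | 34 2.03 -4.11 | 36 2.22 -4.3 | 38 2.42 -4.49 | 40 2.62 -4.67 | 42 2.83 -4.85 | 44 3.05 -5.02 | 46 3.27 -5.18 | 48 3.5 -5.33 | 50 3.73 -5.47 |
```

The bar is gripped. I'm lifting along the arc, first to 24 degrees.

Call:
send_rows --pt "0 0 0 0.02 0.02 -0.13 0" --pt "0 0 0 0 0.05 -0.27 0" --pt "0 0 0 0 0.11 -0.54 0" --pt "0 0 0 0 0.17 -0.8 0" --pt "0 0 0 0 0.25 -1.06 0" --pt "0 0 0 0 0.34 -1.32 0" --pt "0 0 0 0 0.43 -1.58 0" --pt "0 0 0 0 0.54 -1.83 0" --pt "0 0 0 0 0.65 -2.08 0" --pt "0 0 0 0 0.77 -2.33 0" --pt "0 0 0 0 0.9 -2.57 0" --pt "0 0 0 0 1.04 -2.8 0" --pt "0 0 0 0 1.18 -3.04 0" --pt "0 0 0 0 1.18 -3.04 0" --pt "0 0 0 0 1.18 -3.04 0"

```text
time_s: 15.88
position: [0.5063, 0.2155, 0.1967]
tcp_rot: [[-0.108, 0.994, -0.002], [0.994, 0.108, -0.0], [-0.0, -0.002, -1.0]]
force: [-3.9, 0.6, -0.4]
opening: 0.126
grasp_force: 30.0
```

Call:
send_rows --pt "0 0 0 0 0.08 -0.11 0" --pt "0 0 0 0 0.16 -0.22 0" --pt "0 0 0 0 0.32 -0.44 0" --pt "0 0 0 0 0.49 -0.66 0" --pt "0 0 0 0 0.67 -0.87 0" --pt "0 0 0 0 0.85 -1.07 0" --pt "0 0 0 0 1.04 -1.26 0" --pt "0 0 0 0 1.24 -1.45 0" --pt "0 0 0 0 1.44 -1.63 0" --pt "0 0 0 0 1.65 -1.81 0" --pt "0 0 0 0 1.87 -1.98 0" --pt "0 0 0 0 2.09 -2.14 0" --pt "0 0 0 0 2.32 -2.29 0" --pt "0 0 0 0 2.45 -2.37 0" --pt "0 0 0 0 2.55 -2.43 0" --pt "0 0 0 0 2.55 -2.43 0" --pt "0 0 0 0 2.55 -2.43 0" --pt "0 0 0 0 2.55 -2.43 0"

```text
time_s: 17.38
position: [0.5826, 0.2238, 0.2726]
tcp_rot: [[-0.108, 0.994, -0.0], [0.994, 0.108, -0.0], [-0.0, -0.0, -1.0]]
force: [-8.6, -1.4, 11.2]
opening: 0.128
grasp_force: 30.0
```

Run:
```python
from h import *
s=read_state();p=s["position"];print(p,s["force"],s["grasp_force"],s["opening"],s["qvel"].round(2))
b=p+[0,0,.019]
H=np.array([.4725,.2105])+.232*np.array([.9945,.105])
f=(H-b[:2])@np.array([.9945,.105]);print("front",f,"up",b[2]-.0855,"angle",np.degrees(np.arctan2(b[2]-.0855,f)-np.arctan2(38,232)),"r",np.hypot(f,b[2]-.0855))
S=optics.capture("scene");T=optics.capture("top");a=cv2.resize(S["image"][110:310,220:480],(520,400));c=cv2.resize(T["image"][130:260,200:420],(520,307))[:200]
cv2.imwrite("pics/end.png",np.vstack([a,c]))
for uv,z in (((0,0),0),):pass
for n,w in(("scene",S),("top",T)):bar(w,b[2])
```

```text
[0.58255596 0.22378636 0.27261847] [-8.63292843 -1.41131814 11.19300778] 30.002223551273346 0.12815733874738164 [ 0.01 -0.    0.09 -0.02 -0.04 -0.02]
front 0.12116709433467562 up 0.20611846974578946 angle 50.24873116726392 r 0.23909472666676299
bar [-0.5918  0.1226  0.2916] [-0.3202  0.1929  0.2916] mid [-0.456   0.1577  0.2916] yaw 14.51 len 0.2805 px [[512.0, 31.0], [508.0, 30.0], [516.0, -1.0], [521.0, 0.0]]
bar [0.5881 0.1572 0.2916] [0.5835 0.1981 0.2916] mid [0.5858 0.1776 0.2916] yaw 96.4 len 0.0412 px [[261.0, 204.0], [261.0, 202.0], [273.0, 200.0], [273.0, 203.0]]
```

View pics/end.png

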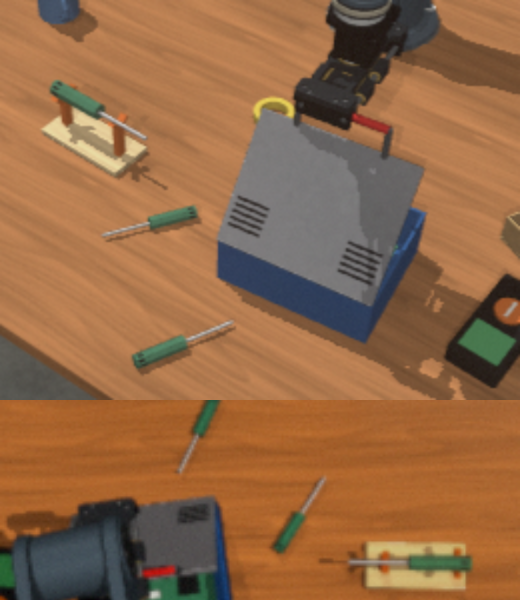

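The lid is at about 50° by the arm's geometry and the bar is held at 30 N. The driver still sits in both notches, and the tape (272,110) and meter (490,335) look undisturbed. Handing in.

```bash
python3 -c "
from h import *
print(bot.hand_in())"
```

```text
the job is handed in; nothing more can be done
None
```

The screwdriver sits level in the tool rest and the lid is held by its handle at about 50° (worked out from the arm's pose); the job is handed in, but no verdict came back.

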